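# Slide the small tin through the gap to its stop rail

### The arm

A 6-joint arm with a two-finger parallel gripper is mounted at the origin on the work surface. World frame = base frame: x ahead of the robot, y to its left, z up, the work surface at z = 0. Lengths are in m, angles in degrees, forces in N, time in s.
With the tool pointing down it reaches from about 0.4 to 0.825 m from the base axis. Payload 7 kg.
Tool frame: the origin (TCP) lies between the finger pads; the fingertips stand 22 mm ahead of it and the grasp point (between the pads) lies 3 mm ahead of it; z points along the fingers, y is the line along which they close (so a half turn about z gives the same grasp; the last joint's range is limited). The gripper opens to 88 mm and grips with 3 to 60 N. Pads are 19 mm wide; open, the fingers measure 130 mm over their backs; the gripper's body (78 mm by 193 mm) begins 47 mm behind the grasp point.
Start: joints at [-46.92, 20.546, 0.682, 0, -70.136, -16.507], TCP at [0.302, -0.604, 0.249] pointing down, gripper open.
Joint ranges: [-176.03, 176.03], [-82.01, 121.73], [-58.28, 71.71], [-173.87, 95.51], [-174.79, -0.11], [-173.66, 173.66]. Speed limits (degrees/s): [136.94, 136.94, 172.46, 180, 180, 180].

### API

Orientations are given as [roll, pitch, yaw] about the fixed x, y, z axes, in that order (R = Rz(yaw) Ry(pitch) Rx(roll)).
In Python, from plant import ctrl gives the robot as it stands.
- The arm moves only by the tool apply_moves, never from a script. Its argument "targets" is a list of rows, each an object with "travel": the shift along the tool's x, y, z in mm, a list of three; "roll": the turn about the tool's z in degrees; "jaw": the finger opening in mm, from 0 to 87.6. In form: [{"travel": [tx, ty, tz], "roll": roll, "jaw": jaw}, ...]. A call has 1 to 10 rows; each row shifts and turns the commanded pose from where the row before left it, along the tool's axes as they then stand; what a row does not reach is not made up. A row lasts 1/10 s, in which the tool goes at most 50 mm and 8.59 degrees, less where a joint would pass 70% of its speed; a pose out of reach is approached as far as the arm can. A call with a gripper value outside its range is refused whole. The fingers move at their own pace and stop on an object; the grip force is fixed at half the most. Time passes only in rows, so rows that do not move let the fingers close. It gives the time, the measured TCP pose, the force, the opening and the grip force at its end, in the units of the state.
- ctrl.get_obs(): the state, without advancing time (a new reading comes with each control period).
- ctrl.snapshot(name): name is "side" or "top"; returns the picture (480x640x3 uint8, red, green, blue); there is no depth.
- ctrl.calibration(name): a dict with "K" (3x3 intrinsics, pixels), "extrinsics" (4x4, takes a point from camera to world coordinates). Camera axes: x right, y down, z forward; pixel columns grow to the right and rows downward; lengths in m; the calibration is good to about 2 mm. A picture is of the moment at which its call begins. calibration takes no time and is no camera call.
- ctrl.close_job(): hands the job in; it is judged then, once.
The state is a dict: "clock": time; "joint_pos": joint angles; "qvel": joint speeds; "tau": joint torques, N m; "tool_pos": TCP position; "orientation": TCP orientation; "force": force on the tool from outside, world axes, zero at the start; "moment": the same for the moment, N m; "opening": finger opening in m; "gripper_force": force on a finger pad.
Only numpy, scipy, OpenCV 4.12 (cv2) and the standard library are available. Lean on these libraries where they do the work, as an engineer would, in place of code of your own. Each camera call takes 0.05 s, during which the arm holds its last target. There are 200 camera calls.

### The job

Put the small aluminium tin away: with the fingertips or the outside of the fingers, push it flat along the shelf through the narrow gap between the green snack box and the dip bowl, and on until it rests against the low stop rail behind them, straight behind the gap. Do not pinch it, straddle it with the fingers, lift it or tip it, and leave the other things on the shelf where they are. Take the hand clear at the end.

Things in the scene. Friction and masses are not known exactly. Their poses are not given: they have to be found in the camera images.
- tin: Small round aluminium tin to be pushed, loose, 100 to 210 g: diameter 60 mm, 36 mm tall (40 mm with the flat dark lever strip fixed across its lid). The lower, smaller of two tins. Origin at the centre of its underside, z up. Starts upright before the gap, 300 to 340 mm from the stop rail's face, up to 40 mm to either side of the gap's centre line; its yaw does not matter.
- snack_box: Closed green plastic snack box, stuck fast to the shelf: 100 mm along its x (across the gap), 140 mm along its y (along the gap), 56 mm tall. Origin at the centre of its underside; axes parallel to the stop rail's. A white swing latch stands 5 mm out of its -y end. It is on either side of the gap.
- dip_bowl: Straight-sided white ceramic dip bowl, stuck fast to the shelf: outer diameter 100 mm, 50 mm tall. Origin at the centre of its underside. It stands on the other side of the gap: its origin and the snack box's are 165 mm apart along the rail's x axis, leaving midway between them a 65 mm gap for the 60 mm tin.
- stop_rail: Low fixed bamboo batten with steel end caps behind the gap: 208 mm along its x, 16 mm thick, 22 mm tall. Origin at the foot of the middle of the face towards the gap; its level y axis points the way of the push, within 0.3 rad of world y; z up. In its frame the gap's middle lies at (0, -150 mm); the tin touches the rail when its centre is at y = -30 mm.
- plate: Stainless steel three-compartment plate, 160 x 236 x 20 mm, loose, a bystander. Origin at the centre of its underside.
- fork: Bamboo fork, 165 mm long along its x, 22 mm wide, 5 mm thick, lying loose roughly along the push direction, about 15 cm to the side of the tin's path; a bystander. Origin on its underside near the middle.
- egg_cup: White ceramic egg cup, diameter 44 mm, 45 mm tall, loose, a bystander. Origin at the centre of its underside.
- salt_jar: Glass salt jar, diameter 40 mm, 75 mm tall, loose, a bystander. Origin at the centre of its underside.
- mug: Blue ceramic mug, diameter 76 mm, 85 mm tall, loose, a bystander. Origin at the centre of its underside.
- tall_tin: The taller aluminium tin, diameter 80 mm, 91 mm tall, loose, a bystander, not to be touched. Origin at the centre of its underside.
- spoon: Steel spoon, 170 mm long, lying loose, a bystander. Origin on its underside near the middle.
Mind the look-alikes: they are no part of the job. Leave any orange look-alike of the tin alone. There is more than one size of the stop_rail; the one meant has the size given above.

How it is judged:
By the outcome, as a careful person would: the job done as asked, in the order asked, and still so for the second after the job is handed in, with the robot touching nothing.
It also fails if it takes over 54 s, if anything falls off the work surface, if the arm or the gripper's body presses on something with over 40 N, if the wrist force passes 120 N, or if a joint passes its speed limit or range.

## Working session

There is one attempt and no reset: what is moved stays moved. The work goes in short steps, Python scripts to look and compute and a tool call to move; the robot and the scene stay as the last step left them, time stands still between calls to the robot, and variables do not carry over. Pictures are saved under pics/ and viewed, at most 12 in all, crops included, and the job is handed in when it is done.

Besides the shell and the picture viewer there is one more tool, called after "Emit:" as name(argument=value, ...) on one line, values as JSON. apply_moves: Moves the arm, as the interface text tells. Its arguments: {"type":"object","properties":{"targets":{"type":"array","items":{"type":"object","properties":{"travel":{"type":"array","items":{"type":"number"}},"roll":{"type":"number"},"jaw":{"type":"number"}}}}},"required":["targets"]}

```bash
mkdir -p pics
python3 - <<'E'
from plant import ctrl
import cv2,numpy as np
for n in("top","side"):
    im=ctrl.snapshot(n); cv2.imwrite(f"pics/{n}0.png",im[:,:,::-1]); c=ctrl.calibration(n); print(n,np.round(c["K"],1).tolist(),np.round(c["extrinsics"],3).tolist())
o=ctrl.get_obs();print(o)
E
```

```text
top [[435.8, 0.0, 323.3], [0.0, 435.8, 230.7], [0.0, 0.0, 1.0]] [[0.007, -0.986, 0.164, 0.384], [-1.0, -0.008, -0.004, -0.003], [0.005, -0.164, -0.986, 0.978], [0.0, 0.0, 0.0, 1.0]]
side [[540.3, 0.0, 328.3], [0.0, 540.3, 239.9], [0.0, 0.0, 1.0]] [[-0.722, -0.38, 0.579, -0.366], [-0.692, 0.371, -0.619, 0.948], [0.021, -0.847, -0.531, 0.835], [0.0, 0.0, 0.0, 1.0]]
{'clock': 0.1, 'joint_pos': array([-4.69199965e+01,  2.05870512e+01,  6.39232655e-01, -1.88106474e-02,
       -7.01357816e+01, -1.65071444e+01]), 'qvel': array([ 0.01979171, -0.17885342,  0.17087393,  0.05007339,  0.00392701,
        0.01205858]), 'tau': array([-1.54279973e-03, -5.84164238e+01,  2.93752491e+01,  7.01572761e+00,
        1.01433191e-02, -7.33658680e-05]), 'tool_pos': array([ 0.30175611, -0.60334045,  0.24771773]), 'orientation': array([ 1.79914821e+02, -6.80067559e-03, -1.53433540e+02]), 'force': array([-0.00640321, -0.24753793, -0.10845767]), 'moment': array([ 0.01054675, -0.00198751,  0.01889719]), 'gripper_force': 0.0, 'opening': 0.08811943031398044}
```

View pics/top0.png

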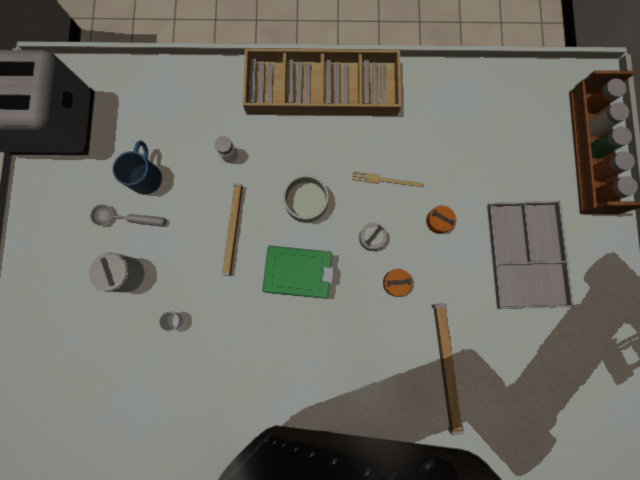

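View pics/side0.png

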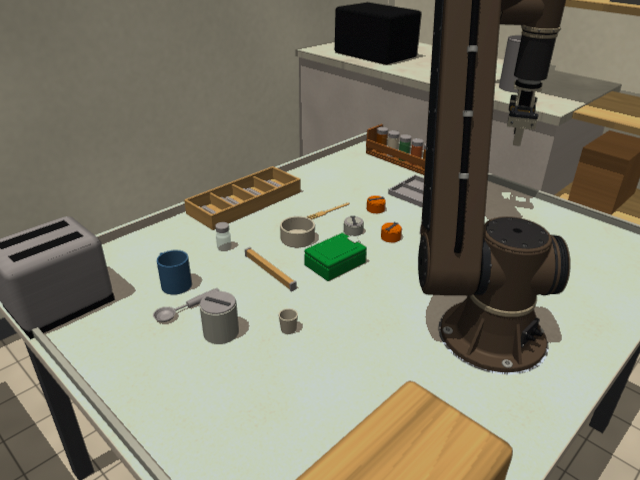

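Top view: tin at about (374,237), box (298,272), bowl (307,199), rail (233,230); orange tins at (441,220) and (398,282). Side view: tin (354,226), rail (270,268), bowl (298,231), box (335,256).

```bash
cat > h.py <<'E'
import cv2,numpy as np
from plant import ctrl
def ray(n,uv):
    c=ctrl.calibration(n);K=np.array(c["K"]);E=np.array(c["extrinsics"])
    d=E[:3,:3]@np.linalg.solve(K,[uv[0],uv[1],1.]);return E[:3,3],d
def onz(n,uv,z):
    o,d=ray(n,uv);return o+d*(z-o[2])/d[2]
def tri(uvt,uvs):
    (a,d),(b,e)=ray("top",uvt),ray("side",uvs)
    s=np.linalg.lstsq(np.c_[d,-e],b-a,rcond=None)[0];p,q=a+s[0]*d,b+s[1]*e
    return (p+q)/2,np.linalg.norm(p-q)
def proj(n,p):
    c=ctrl.calibration(n);q=np.linalg.inv(np.array(c["extrinsics"]))@np.r_[p,1];r=np.array(c["K"])@q[:3];return r[:2]/r[2]
E
python3 - <<'E'
from h import *
t=cv2.imread("pics/top0.png");s=cv2.imread("pics/side0.png")
cv2.imwrite("pics/tc.png",cv2.resize(t[160:310,215:415],None,fx=4,fy=4,interpolation=cv2.INTER_CUBIC))
cv2.imwrite("pics/sc.png",cv2.resize(s[180:300,235:395],None,fx=5,fy=5,interpolation=cv2.INTER_CUBIC))
for n,im in(("top",t),("side",s)):
    h=cv2.cvtColor(im,cv2.COLOR_BGR2HSV)
    for nm,lo,hi in(("green",(50,150,40),(75,255,255)),("wood",(8,80,60),(28,255,255)),("orange",(3,200,80),(14,255,255))):
        m=cv2.inRange(h,lo,hi)
        for c in cv2.findContours(m,0,1)[0]:
            if cv2.contourArea(c)>80: 
                r=cv2.minAreaRect(c); print(n,nm,cv2.contourArea(c),np.round(r[0],1),np.round(cv2.boxPoints(r),1).tolist() if nm!="orange" else "")
E
```

```text
top wood 1025.5 [447.9 369. ] [[433.6000061035156, 308.29998779296875], [444.8999938964844, 306.79998779296875], [462.1000061035156, 429.70001220703125], [450.79998779296875, 431.29998779296875]]
top wood 612.5 [397.3 282.8] [[377.5, 282.5], [397.0, 263.0], [417.0, 283.0], [397.5, 302.5]]
top wood 590.5 [441.3 219.8] [[421.5, 220.5], [442.0, 200.0], [461.0, 219.0], [440.5, 239.5]]
top wood 83.0 [623. 202.] [[607.0, 204.0], [607.0, 200.0], [639.0, 200.0], [639.0, 204.0]]
top wood 523.5 [231.7 228.8] [[222.3000030517578, 271.3999938964844], [234.0, 185.3000030517578], [241.10000610351562, 186.3000030517578], [229.3000030517578, 272.29998779296875]]
top wood 199.5 [387.6 179.9] [[352.3999938964844, 179.8000030517578], [353.3999938964844, 171.39999389648438], [422.70001220703125, 180.10000610351562], [421.70001220703125, 188.5]]
top wood 147.5 [577.2 150.9] [[570.5999755859375, 93.0], [573.2999877929688, 92.80000305175781], [583.7999877929688, 208.8000030517578], [581.2000122070312, 209.10000610351562]]
top wood 481.5 [594.2 142.9] [[580.9000244140625, 80.0999984741211], [595.20001220703
[... 2365 characters left out ...]
0 [396.8 147. ] [[359.0, 150.3000030517578], [370.5, 119.69999694824219], [434.6000061035156, 143.6999969482422], [423.1000061035156, 174.3000030517578]]
side wood 1860.0 [609.6 108.3] [[571.0, 117.80000305175781], [580.2000122070312, 81.5999984741211], [648.2000122070312, 98.80000305175781], [639.0, 135.0]]
side wood 660.0 [602.4   5. ] [[564.5, 6.099999904632568], [565.9000244140625, -5.400000095367432], [640.4000244140625, 3.9000000953674316], [639.0, 15.399999618530273]]
side wood 10027.5 [464.8 135.1] [[431.1000061035156, 270.1000061035156], [447.3999938964844, -3.0], [498.5, 0.0], [482.20001220703125, 273.20001220703125]]
side orange 236.0 [390.5 232. ] 
side orange 174.5 [375.5 205.5]
```

View pics/tc.png

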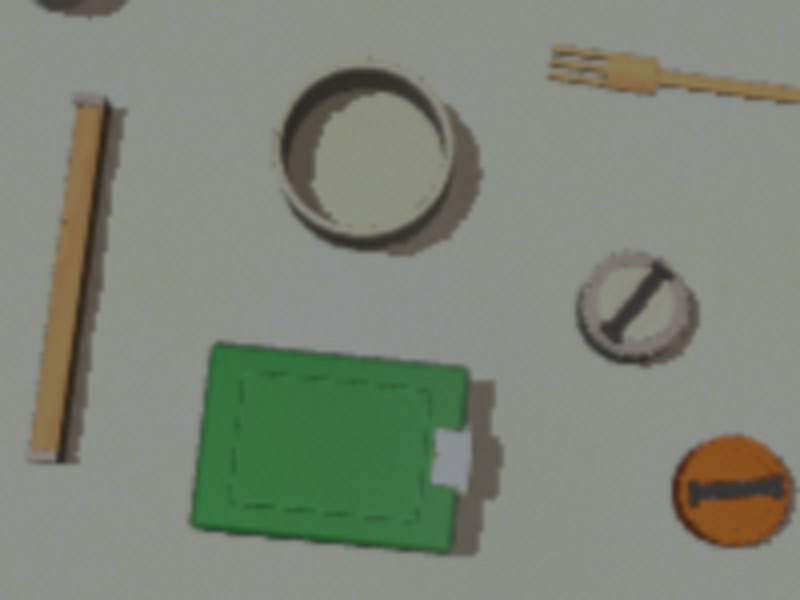

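View pics/sc.png

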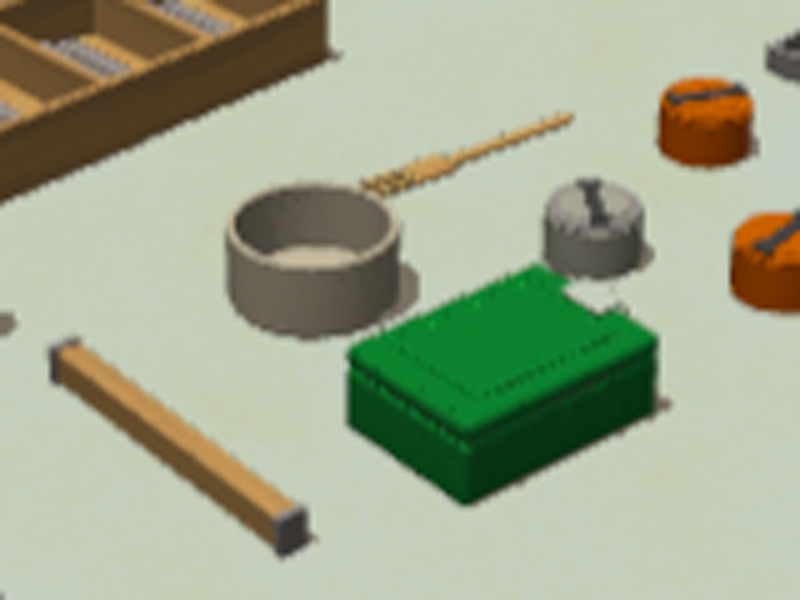

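Crops show it clearly (top crop x4): rail top front edge (103,96)-(58,460), box top corners (217,343),(468,368),(450,552),(192,527), bowl rim centre (364,150), tin lid centre (638,303). Side crop x5: tin lid (593,212), bowl rim (313,226), box corners (350,352),(537,265),(655,343),(470,432).

Run:
```python
from h import *
T=lambda x,y:(215+x/4-.4,160+y/4-.4); S=lambda x,y:(235+x/5-.4,180+y/5-.4)
for n,a,b in(("tin",(638,303),(593,212)),("bowl",(364,150),(313,226)),("b1",(217,343),(350,352)),("b2",(468,368),(537,265)),("b3",(450,552),(655,343)),("b4",(192,527),(470,432)),("railA",(89,96),(65,345)),("railB",(43,460),(293,514))):
    p,g=tri(T(*a),S(*b));print(n,np.round(p*1000,1),round(g*1000,1))
P=lambda z,*a:onz("top",T(*a),z)[:2]
tin=P(.037,638,303);bowl=P(.05,364,150);bx=np.array([P(.056,*c) for c in((217,343),(468,368),(450,552),(192,527))]);r1,r2=P(.022,103,96),P(.022,58,460)
e=r1-r2;print("rail len",np.linalg.norm(e),"box sides",[np.linalg.norm(bx[i]-bx[i-1]).round(4) for i in range(4)])
ay=np.degrees(np.arctan2(e[1],e[0])); 
f=(bx[0]-bx[1]+bx[3]-bx[2]);print("x-axis deg rail",ay,"box y-axis deg",np.degrees(np.arctan2(f[1],f[0])))
boxc=bx.mean(0);print("tin",tin,"bowl",bowl,"box",boxc,"rail mid",(r1+r2)/2)
th=np.radians((ay+np.degrees(np.arctan2(f[1],f[0]))-90)/2);X=np.array([np.cos(th),np.sin(th)]);Y=np.array([-X[1],X[0]])
gm=(bowl+boxc)/2; rm=(r1+r2)/2
print("th",np.degrees(th));
for n,p in(("tin",tin),("rail",rm),("bowl",bowl),("box",boxc)):print(n,"rel gap mid",np.round(1000*np.array([(p-gm)@X,(p-gm)@Y]),1))
for uv in((397.3,281.8),(441.3,219.2)):
    p=onz("top",uv,.037)[:2];print("orange",p,np.round(1000*np.array([(p-gm)@X,(p-gm)@Y]),1))
```

```text
tin [ 532.1 -119.4   28. ] 0.3
bowl [613.3  32.4  46.2] 0.2
b1 [505.1 109.3  45.7] 2.3
b2 [492.7 -25.5  48.1] 1.1
b3 [395.9 -15.8  45. ] 0.8
b4 [406.7 119.5  47.5] 2.5
railA [648.9 188.7  19.7] 2.4
railB [444.2 206.4  20.8] 0.3
rail len 0.20594168084672715 box sides [np.float64(0.0977), np.float64(0.1343), np.float64(0.0972), np.float64(0.1356)]
x-axis deg rail -4.6647800461504945 box y-axis deg 84.81313810516136
tin [ 0.53084186 -0.11816276] bowl [0.61225587 0.03214779] box [0.44992671 0.04676747] rail mid [0.54666427 0.18950921]
th -4.92582097049457
tin rel gap mid [  13.3 -157.1]
rail rel gap mid [  2.6 150.8]
bowl rel gap mid [81.5 -0.3]
box rel gap mid [-81.5   0.3]
orange [ 0.43025558 -0.16677877] [ -82.8 -214.1]
orange [ 0.56793408 -0.26656847] [  63.  -301.7]
```

Emit:
apply_moves(targets=[{"travel": [-28, 19, 0], "roll": 0, "jaw": 14}, {"travel": [-28, 19, 0], "roll": 0, "jaw": 14}, {"travel": [-28, 19, 0], "roll": 0, "jaw": 14}, {"travel": [-28, 19, 0], "roll": 0, "jaw": 14}, {"travel": [-28, 19, 0], "roll": 0, "jaw": 14}, {"travel": [-28, 19, 0], "roll": 0, "jaw": 14}, {"travel": [-28, 19, 0], "roll": 0, "jaw": 14}, {"travel": [-28, 19, 0], "roll": 0, "jaw": 14}, {"travel": [-28, 19, 0], "roll": 0, "jaw": 14}, {"travel": [-28, 19, 0], "roll": 0, "jaw": 14}])

```text
clock: 1.1
tool_pos: [0.4676, -0.3071, 0.2483]
orientation: [180.0, -0.0, -153.4]
force: [0.3, -0.1, -0.1]
opening: 0.0158
gripper_force: 0.0
```

Emit:
apply_moves(targets=[{"travel": [-30, 21, 0], "roll": 0, "jaw": 14}, {"travel": [-30, 21, 0], "roll": 0, "jaw": 14}, {"travel": [-30, 21, 0], "roll": 0, "jaw": 14}, {"travel": [-30, 22, 0], "roll": 0, "jaw": 14}, {"travel": [0, 0, 0], "roll": -8, "jaw": 14}, {"travel": [0, 0, 0], "roll": -8, "jaw": 14}, {"travel": [0, 0, 0], "roll": -8, "jaw": 14}, {"travel": [0, 0, 0], "roll": -8, "jaw": 14}, {"travel": [0, 0, 0], "roll": -8, "jaw": 14}, {"travel": [0, 0, 0], "roll": -8, "jaw": 14}])

```text
clock: 2.1
tool_pos: [0.5364, -0.1787, 0.2482]
orientation: [180.0, -0.0, -105.1]
force: [0.1, 0.8, -0.3]
opening: 0.0141
gripper_force: 0.0
```

Emit:
apply_moves(targets=[{"travel": [0, 0, 0], "roll": -8, "jaw": 14}, {"travel": [0, 0, 0], "roll": -8, "jaw": 14}, {"travel": [0, 0, 0], "roll": -5.2, "jaw": 14}, {"travel": [0, 0, 0], "roll": 0, "jaw": 14}, {"travel": [0, 0, 0], "roll": 0, "jaw": 14}, {"travel": [0, 0, 0], "roll": 0, "jaw": 14}])

```text
clock: 2.7
tool_pos: [0.5366, -0.1788, 0.2484]
orientation: [180.0, 0.0, -84.4]
force: [-0.2, 0.2, 0.4]
opening: 0.014
gripper_force: 0.0
```

Emit:
apply_moves(targets=[{"travel": [0, 0, 30], "roll": 0, "jaw": 14}, {"travel": [0, 0, 30], "roll": 0, "jaw": 14}, {"travel": [0, 0, 30], "roll": 0, "jaw": 14}, {"travel": [0, 0, 30], "roll": 0, "jaw": 14}, {"travel": [0, 0, 30], "roll": 0, "jaw": 14}, {"travel": [0, 0, 20], "roll": 0, "jaw": 14}, {"travel": [0, 0, 20], "roll": 0, "jaw": 14}, {"travel": [0, 0, 0], "roll": 0, "jaw": 14}, {"travel": [0, 0, 0], "roll": 0, "jaw": 14}])

```text
clock: 3.6
tool_pos: [0.5368, -0.1789, 0.0587]
orientation: [180.0, -0.0, -84.3]
force: [0.1, -0.1, 0.9]
opening: 0.0138
gripper_force: 0.0
```

Run:
```python
from h import *
t=ctrl.snapshot("top")[:,:,::-1];s=ctrl.snapshot("side")[:,:,::-1]
cv2.imwrite("pics/top1.png",t);cv2.imwrite("pics/side1.png",s)
cv2.imwrite("pics/v1.png",np.vstack([cv2.resize(t[160:310,215:465],(500,300),interpolation=2),cv2.resize(s[180:300,235:435],(500,300),interpolation=2)]))
```

```text
(no output)
```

View pics/v1.png

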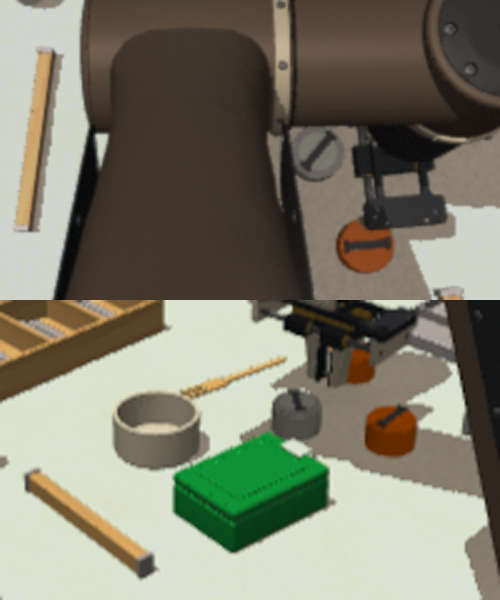

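The side view shows the tin at (297,413) in the stacked picture, undisturbed, and the fingers behind it with clear space. The arm hides the gap from the top camera, so I'll monitor with the side view.

Emit:
apply_moves(targets=[{"travel": [0, 0, 15], "roll": 0, "jaw": 14}, {"travel": [0, 0, 14], "roll": 0, "jaw": 14}, {"travel": [0, 0, 0], "roll": 0, "jaw": 14}, {"travel": [-5, 0, 0], "roll": 0, "jaw": 14}, {"travel": [-5, 0, 0], "roll": 0, "jaw": 14}, {"travel": [-4, 0, 0], "roll": 0, "jaw": 14}, {"travel": [-4, 0, 0], "roll": 0, "jaw": 14}, {"travel": [-4, 0, 0], "roll": 0, "jaw": 14}, {"travel": [-4, 0, 0], "roll": 0, "jaw": 14}, {"travel": [-4, 0, 0], "roll": 0, "jaw": 14}])

```text
clock: 4.7
tool_pos: [0.5337, -0.1487, 0.0297]
orientation: [-180.0, -0.0, -84.2]
force: [-0.8, -1.4, 0.6]
opening: 0.0143
gripper_force: 0.7
```

Emit:
apply_moves(targets=[{"travel": [-4, 0, 0], "roll": 0, "jaw": 14}, {"travel": [-4, 0, 0], "roll": 0, "jaw": 14}, {"travel": [-4, 0, 0], "roll": 0, "jaw": 14}, {"travel": [-4, 0, 0], "roll": 0, "jaw": 14}, {"travel": [-4, 0, 0], "roll": 0, "jaw": 14}, {"travel": [-4, 0, 0], "roll": 0, "jaw": 14}, {"travel": [-4, 0, 0], "roll": 0, "jaw": 14}, {"travel": [-4, 0, 0], "roll": 0, "jaw": 14}, {"travel": [-4, 0, 0], "roll": 0, "jaw": 14}, {"travel": [0, 0, 0], "roll": 0, "jaw": 14}])

```text
clock: 5.7
tool_pos: [0.5299, -0.1126, 0.0295]
orientation: [180.0, 0.0, -84.2]
force: [-0.6, 0.6, -0.2]
opening: 0.0138
gripper_force: 0.0
```

Run:
```python
from h import *
s=ctrl.snapshot("side")[:,:,::-1];cv2.imwrite("pics/side2.png",s)
cv2.imwrite("pics/v2.png",cv2.resize(s[190:290,280:440],(800,500),interpolation=2))
```

```text
(no output)
```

View pics/v2.png

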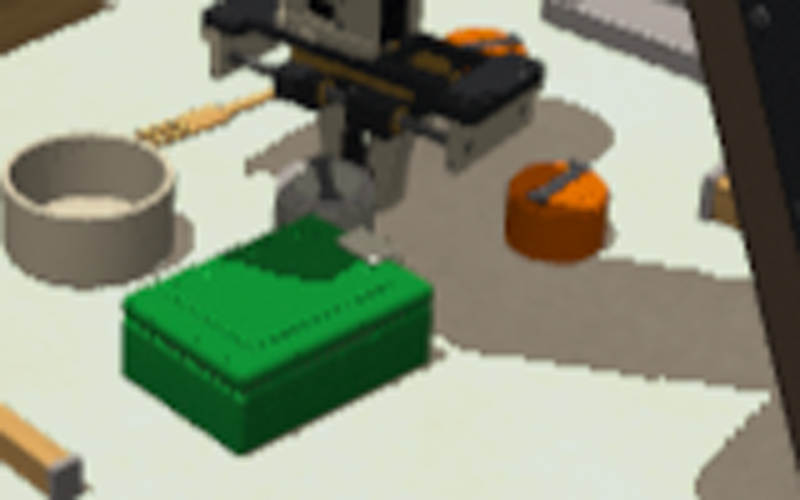

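Run:
```python
from h import *
p0=onz("side",(353.2,222),.037);
gm=np.array([.5311,.0395]);X=np.array([.9963,-.0859]);Y=np.array([.0859,.9963])
for uv in((353.2,222),(344.6,227.2)):
    p=onz("side",uv,.037)[:2];print(p,(p-gm)@X*1000,(p-gm)@Y*1000)
```

```text
[ 0.52198163 -0.10750745] 3.543305424908142 -147.24679281261314
[ 0.51945214 -0.06713931] -2.4444438456526876 -107.24529504621943
```

Emit:
apply_moves(targets=[{"travel": [-4, 0, 0], "roll": 0, "jaw": 14}, {"travel": [-4, 0, 0], "roll": 0, "jaw": 14}, {"travel": [-4, 0, 0], "roll": 0, "jaw": 14}, {"travel": [-4, 0, 0], "roll": 0, "jaw": 14}, {"travel": [-4, 0, 0], "roll": 0, "jaw": 14}, {"travel": [0, 0, 0], "roll": 0, "jaw": 14}, {"travel": [5, 0, 0], "roll": 0, "jaw": 14}, {"travel": [15, 0, 0], "roll": 0, "jaw": 14}, {"travel": [0, 0, 0], "roll": 5.4, "jaw": 14}, {"travel": [0, 0, 0], "roll": 5.3, "jaw": 14}])

```text
clock: 6.75
tool_pos: [0.53, -0.1145, 0.0295]
orientation: [180.0, -0.0, -95.2]
force: [0.4, -0.0, 0.4]
opening: 0.014
gripper_force: 0.0
```

Emit:
apply_moves(targets=[{"travel": [0, 0, 0], "roll": 0, "jaw": 14}, {"travel": [0, 0, 0], "roll": 0, "jaw": 14}])

```text
clock: 6.95
tool_pos: [0.5301, -0.1139, 0.0295]
orientation: [-180.0, 0.0, -94.8]
force: [-0.4, 0.9, -1.0]
opening: 0.0138
gripper_force: 0.0
```

Run:
```python
from h import *
s=ctrl.snapshot("side")[:,:,::-1];cv2.imwrite("pics/side3.png",s)
cv2.imwrite("pics/v3.png",cv2.resize(s[190:290,280:440],(800,500),interpolation=2))
gm=np.array([.5311,.0395]);X=np.array([.9963,-.0859]);Y=np.array([.0859,.9963])
p=ctrl.get_obs()["tool_pos"][:2];print((p-gm)@X*1000,(p-gm)@Y*1000)
```

```text
12.088185629445896 -152.6962612424428
```

View pics/v3.png

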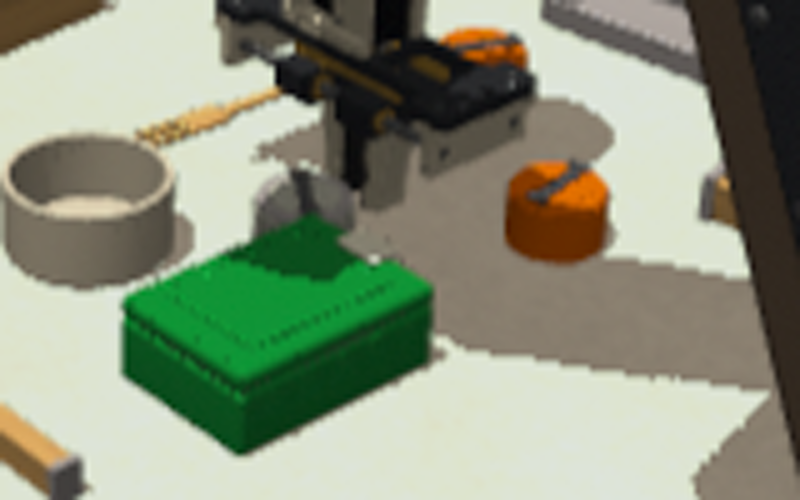

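Emit:
apply_moves(targets=[{"travel": [0, 11, 0], "roll": 0, "jaw": 14}, {"travel": [0, 0, 0], "roll": 0, "jaw": 14}, {"travel": [-6, 0, 0], "roll": 0, "jaw": 14}, {"travel": [-6, 0, 0], "roll": 0, "jaw": 14}, {"travel": [-4, 0, 0], "roll": 0, "jaw": 14}, {"travel": [-4, 0, 0], "roll": 0, "jaw": 14}, {"travel": [-4, 0, 0], "roll": 0, "jaw": 14}, {"travel": [-4, 0, 0], "roll": 0, "jaw": 14}, {"travel": [-4, 0, 0], "roll": 0, "jaw": 14}, {"travel": [-4, 0, 0], "roll": 0, "jaw": 14}])

```text
clock: 8.0
tool_pos: [0.5221, -0.076, 0.0295]
orientation: [180.0, -0.0, -94.9]
force: [-0.6, -0.5, 0.2]
opening: 0.0138
gripper_force: 0.6
```

Emit:
apply_moves(targets=[{"travel": [-3, 0, 0], "roll": 0, "jaw": 14}, {"travel": [-3, 0, 0], "roll": 0, "jaw": 14}, {"travel": [-3, 0, 0], "roll": 0, "jaw": 14}, {"travel": [-3, 0, 0], "roll": 0, "jaw": 14}, {"travel": [-3, 0, 0], "roll": 0, "jaw": 14}])

```text
clock: 8.5
tool_pos: [0.5234, -0.0612, 0.0296]
orientation: [180.0, -0.0, -94.9]
force: [0.6, -0.7, 0.0]
opening: 0.0138
gripper_force: 0.6
```

Run:
```python
from h import *
s=ctrl.snapshot("side")[:,:,::-1];t=ctrl.snapshot("top")[:,:,::-1]
cv2.imwrite("pics/v4.png",np.vstack([cv2.resize(t[160:310,215:415],(400,300),interpolation=2),cv2.resize(s[190:290,250:383],(400,300),interpolation=2)]))
gm=np.array([.5311,.0395]);X=np.array([.9963,-.0859]);Y=np.array([.0859,.9963])
p=ctrl.get_obs()["tool_pos"][:2];print((p-gm)@X*1000,(p-gm)@Y*1000)
```

```text
1.0734207888766916 -100.71950387982918
```

View pics/v4.png

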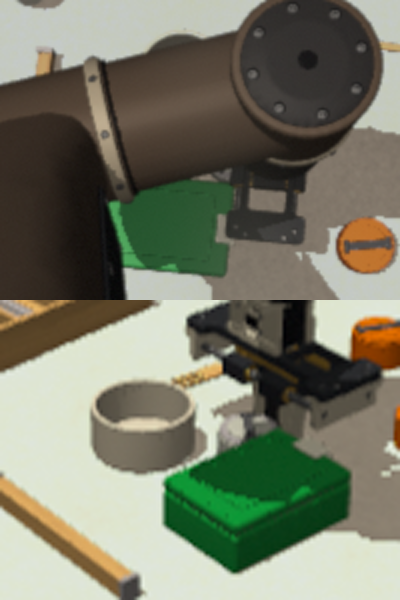

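Tin is at (243,435) in the stacked picture, entering the gap mouth between bowl and box, with almost no force. I'll continue.

Emit:
apply_moves(targets=[{"travel": [-3, 0, 0], "roll": 0, "jaw": 14}, {"travel": [-3, 0, 0], "roll": 0, "jaw": 14}, {"travel": [-3, 0, 0], "roll": 0, "jaw": 14}, {"travel": [-3, 0, 0], "roll": 0, "jaw": 14}, {"travel": [-3, 0, 0], "roll": 0, "jaw": 14}, {"travel": [-3, 0, 0], "roll": 0, "jaw": 14}, {"travel": [-3, 0, 0], "roll": 0, "jaw": 14}])

```text
clock: 9.3
tool_pos: [0.5252, -0.0402, 0.0296]
orientation: [180.0, -0.0, -94.9]
force: [0.1, -0.9, 0.6]
opening: 0.0144
gripper_force: 0.4
```

Emit:
apply_moves(targets=[{"travel": [-3, 0, 0], "roll": 0, "jaw": 14}, {"travel": [-3, 0, 0], "roll": 0, "jaw": 14}, {"travel": [-3, 0, 0], "roll": 0, "jaw": 14}, {"travel": [-3, 0, 0], "roll": 0, "jaw": 14}, {"travel": [-3, 0, 0], "roll": 0, "jaw": 14}, {"travel": [-3, 0, 0], "roll": 0, "jaw": 14}, {"travel": [-3, 0, 0], "roll": 0, "jaw": 14}])

```text
clock: 10.0
tool_pos: [0.527, -0.0193, 0.0296]
orientation: [180.0, -0.0, -94.9]
force: [-1.2, -1.6, 0.7]
opening: 0.0142
gripper_force: 0.4
```

Emit:
apply_moves(targets=[{"travel": [-3, 0, 0], "roll": 0, "jaw": 14}, {"travel": [-3, 0, 0], "roll": 0, "jaw": 14}, {"travel": [-3, 0, 0], "roll": 0, "jaw": 14}, {"travel": [-3, 0, 0], "roll": 0, "jaw": 14}, {"travel": [-3, 0, 0], "roll": 0, "jaw": 14}, {"travel": [-3, 0, 0], "roll": 0, "jaw": 14}, {"travel": [-3, 0, 0], "roll": 0, "jaw": 14}])

```text
clock: 10.7
tool_pos: [0.5289, 0.0017, 0.0296]
orientation: [-180.0, 0.0, -94.9]
force: [-0.3, -0.3, 0.0]
opening: 0.0139
gripper_force: 0.4
```

Emit:
apply_moves(targets=[{"travel": [-3, 0, 0], "roll": 0, "jaw": 14}, {"travel": [-3, 0, 0], "roll": 0, "jaw": 14}, {"travel": [-3, 0, 0], "roll": 0, "jaw": 14}, {"travel": [-3, 0, 0], "roll": 0, "jaw": 14}, {"travel": [-3, 0, 0], "roll": 0, "jaw": 14}, {"travel": [-3, 0, 0], "roll": 0, "jaw": 14}, {"travel": [-3, 0, 0], "roll": 0, "jaw": 14}])

```text
clock: 11.4
tool_pos: [0.5307, 0.0226, 0.0295]
orientation: [180.0, -0.0, -94.9]
force: [-0.7, -0.6, -0.3]
opening: 0.0142
gripper_force: 0.4
```

Run:
```python
from h import *
s=ctrl.snapshot("side")[:,:,::-1]
cv2.imwrite("pics/v5.png",cv2.resize(s[180:300,235:395],(800,600),interpolation=2))
gm=np.array([.5311,.0395]);X=np.array([.9963,-.0859]);Y=np.array([.0859,.9963])
p=ctrl.get_obs()["tool_pos"][:2];print((p-gm)@X*1000,(p-gm)@Y*1000)
```

```text
1.162571198602277 -16.553238833766375
```

View pics/v5.png

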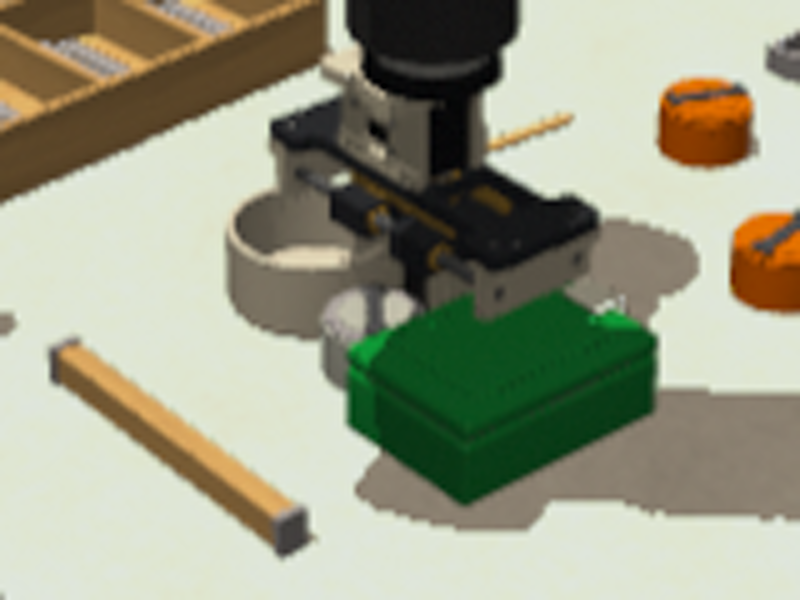

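The tin (lid at (370,320)) is through the narrow part and flat, with the rail clear ahead. The remaining push is about 98 mm.

Emit:
apply_moves(targets=[{"travel": [-4, 0, 0], "roll": 0, "jaw": 14}, {"travel": [-4, 0, 0], "roll": 0, "jaw": 14}, {"travel": [-4, 0, 0], "roll": 0, "jaw": 14}, {"travel": [-4, 0, 0], "roll": 0, "jaw": 14}, {"travel": [-4, 0, 0], "roll": 0, "jaw": 14}, {"travel": [-4, 0, 0], "roll": 0, "jaw": 14}, {"travel": [-4, 0, 0], "roll": 0, "jaw": 14}, {"travel": [-4, 0, 0], "roll": 0, "jaw": 14}, {"travel": [-4, 0, 0], "roll": 0, "jaw": 14}, {"travel": [-4, 0, 0], "roll": 0, "jaw": 14}])

```text
clock: 12.45
tool_pos: [0.5341, 0.0625, 0.0296]
orientation: [-180.0, 0.0, -94.9]
force: [0.7, -1.0, 0.2]
opening: 0.0141
gripper_force: 0.5
```

Emit:
apply_moves(targets=[{"travel": [-4, 0, 0], "roll": 0, "jaw": 14}, {"travel": [-4, 0, 0], "roll": 0, "jaw": 14}, {"travel": [-4, 0, 0], "roll": 0, "jaw": 14}, {"travel": [-4, 0, 0], "roll": 0, "jaw": 14}, {"travel": [-4, 0, 0], "roll": 0, "jaw": 14}, {"travel": [-4, 0, 0], "roll": 0, "jaw": 14}, {"travel": [-4, 0, 0], "roll": 0, "jaw": 14}, {"travel": [-4, 0, 0], "roll": 0, "jaw": 14}, {"travel": [-4, 0, 0], "roll": 0, "jaw": 14}, {"travel": [-4, 0, 0], "roll": 0, "jaw": 14}])

```text
clock: 13.45
tool_pos: [0.5375, 0.1024, 0.0296]
orientation: [180.0, -0.0, -94.9]
force: [0.6, -0.9, 0.9]
opening: 0.014
gripper_force: 0.5
```

Emit:
apply_moves(targets=[{"travel": [-2, 0, 0], "roll": 0, "jaw": 14}, {"travel": [-2, 0, 0], "roll": 0, "jaw": 14}, {"travel": [-2, 0, 0], "roll": 0, "jaw": 14}, {"travel": [-2, 0, 0], "roll": 0, "jaw": 14}, {"travel": [0, 0, 0], "roll": 0, "jaw": 14}])

```text
clock: 13.95
tool_pos: [0.5383, 0.1102, 0.0296]
orientation: [-180.0, 0.0, -94.9]
force: [-0.1, 0.4, 0.3]
opening: 0.0139
gripper_force: 0.1
```

Run:
```python
from h import *
s=ctrl.snapshot("side")[:,:,::-1]
cv2.imwrite("pics/v6.png",cv2.resize(s[180:300,235:395],(800,600),interpolation=2))
gm=np.array([.5311,.0395]);X=np.array([.9963,-.0859]);Y=np.array([.0859,.9963])
o=ctrl.get_obs();p=o["tool_pos"][:2];print((p-gm)@X*1000,(p-gm)@Y*1000,o["force"])
```

```text
1.0967282755617977 71.07572496001366 [ 0.18060329 -0.3079448   0.40979306]
```

View pics/v6.png

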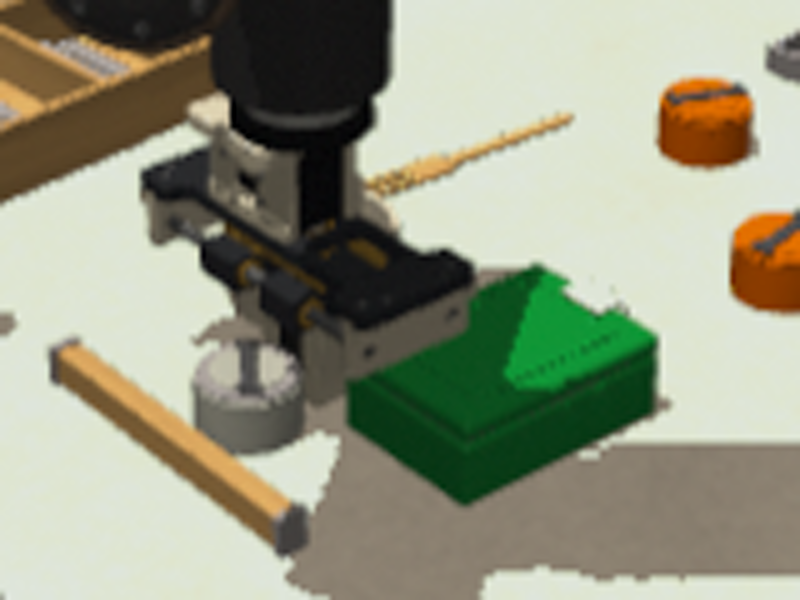

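The tin (lid at (248,378)) is near the rail and not yet touching it. I'll creep until the force rises.

Emit:
apply_moves(targets=[{"travel": [-2, 0, 0], "roll": 0, "jaw": 14}, {"travel": [-2, 0, 0], "roll": 0, "jaw": 14}, {"travel": [-1, 0, 0], "roll": 0, "jaw": 14}, {"travel": [-1, 0, 0], "roll": 0, "jaw": 14}, {"travel": [-1, 0, 0], "roll": 0, "jaw": 14}])

```text
clock: 14.5
tool_pos: [0.5388, 0.117, 0.0295]
orientation: [180.0, -0.0, -94.9]
force: [-0.8, -1.4, 0.1]
opening: 0.014
gripper_force: 0.4
```

Emit:
apply_moves(targets=[{"travel": [-1, 0, 0], "roll": 0, "jaw": 14}, {"travel": [-1, 0, 0], "roll": 0, "jaw": 14}])

```text
clock: 14.7
tool_pos: [0.5389, 0.119, 0.0295]
orientation: [180.0, -0.0, -94.9]
force: [-0.8, -0.9, 0.7]
opening: 0.014
gripper_force: 0.4
```

Emit:
apply_moves(targets=[{"travel": [-1, 0, 0], "roll": 0, "jaw": 14}, {"travel": [-1, 0, 0], "roll": 0, "jaw": 14}])

```text
clock: 14.9
tool_pos: [0.5392, 0.121, 0.0296]
orientation: [-180.0, 0.0, -94.9]
force: [0.4, -0.5, 0.5]
opening: 0.0136
gripper_force: 0.4
```

Emit:
apply_moves(targets=[{"travel": [-1, 0, 0], "roll": 0, "jaw": 14}, {"travel": [-0.5, 0, 0], "roll": 0, "jaw": 14}])

```text
clock: 15.1
tool_pos: [0.5391, 0.1222, 0.0295]
orientation: [180.0, -0.0, -94.9]
force: [0.6, -4.4, 0.9]
opening: 0.0144
gripper_force: 1.8
```

Emit:
apply_moves(targets=[{"travel": [-0.5, 0, 0], "roll": 0, "jaw": 14}, {"travel": [0, 0, 0], "roll": 0, "jaw": 14}])

```text
clock: 15.3
tool_pos: [0.539, 0.1223, 0.0295]
orientation: [180.0, -0.1, -94.9]
force: [0.3, -4.4, 2.0]
opening: 0.014
gripper_force: 2.3
```

The tin is seated, with a steady 4.4 N. I'll back off, lift straight up and clear the view.

Emit:
apply_moves(targets=[{"travel": [2, 0, 0], "roll": 0, "jaw": 14}, {"travel": [5, 0, 0], "roll": 0, "jaw": 14}, {"travel": [8, 0, 0], "roll": 0, "jaw": 14}, {"travel": [0, 0, 0], "roll": 0, "jaw": 14}, {"travel": [0, 0, -25], "roll": 0, "jaw": 14}, {"travel": [0, 0, -40], "roll": 0, "jaw": 14}, {"travel": [0, 0, -40], "roll": 0, "jaw": 14}, {"travel": [0, 0, -40], "roll": 0, "jaw": 14}, {"travel": [0, 0, -40], "roll": 0, "jaw": 14}, {"travel": [0, 0, -35], "roll": 0, "jaw": 14}])

```text
clock: 16.3
tool_pos: [0.5381, 0.1079, 0.2521]
orientation: [-179.9, 0.1, -94.9]
force: [0.6, -0.2, -0.3]
opening: 0.014
gripper_force: 0.0
```

Emit:
apply_moves(targets=[{"travel": [40, 0, 0], "roll": 0, "jaw": 14}, {"travel": [40, 0, 0], "roll": 0, "jaw": 14}, {"travel": [40, 0, 0], "roll": 0, "jaw": 14}, {"travel": [40, 0, 0], "roll": 0, "jaw": 14}, {"travel": [40, 0, 0], "roll": 0, "jaw": 14}, {"travel": [40, 0, 0], "roll": 0, "jaw": 14}, {"travel": [40, 0, 0], "roll": 0, "jaw": 14}, {"travel": [40, 0, 0], "roll": 0, "jaw": 14}, {"travel": [40, 0, 0], "roll": 0, "jaw": 14}, {"travel": [40, 0, 0], "roll": 0, "jaw": 14}])

```text
clock: 17.3
tool_pos: [0.5032, -0.2922, 0.2497]
orientation: [-180.0, 0.0, -94.9]
force: [0.9, -0.1, 0.1]
opening: 0.0142
gripper_force: 0.0
```

Emit:
apply_moves(targets=[{"travel": [40, 0, 0], "roll": 0, "jaw": 14}, {"travel": [40, 0, 0], "roll": 0, "jaw": 14}, {"travel": [0, 0, 0], "roll": 0, "jaw": 14}, {"travel": [0, 0, 0], "roll": 0, "jaw": 14}])

```text
clock: 17.7
tool_pos: [0.4962, -0.3711, 0.249]
orientation: [180.0, 0.0, -95.1]
force: [0.2, -0.3, -0.6]
opening: 0.0144
gripper_force: 0.0
```

Run:
```python
from h import *
s=ctrl.snapshot("side")[:,:,::-1];t=ctrl.snapshot("top")[:,:,::-1]
cv2.imwrite("pics/v7.png",np.vstack([cv2.resize(t[160:310,215:465],(500,300),interpolation=2),cv2.resize(s[180:300,235:435],(500,300),interpolation=2)]))
```

```text
(no output)
```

View pics/v7.png

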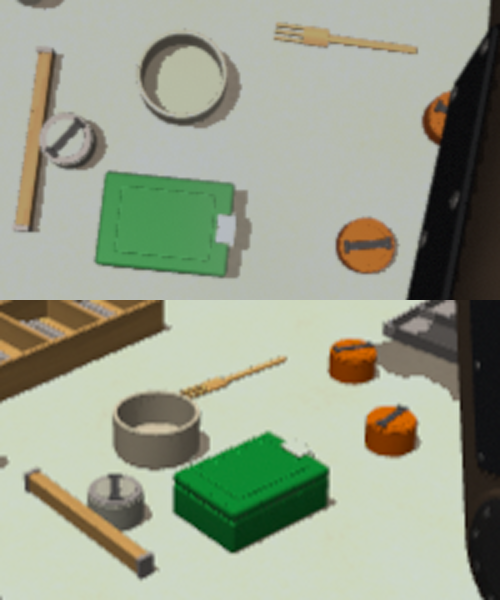

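The tin (top (68,138), side (116,500)) stands upright against the middle of the rail. Nothing else has moved and the hand is clear, so I'm handing in.

```bash
python3 -c "
from plant import ctrl
print(ctrl.close_job())"
```

```text
the job is handed in; nothing more can be done
None
```

The tin was pushed flat through the gap and rests against the stop rail straight behind it; nothing else in view moved, the hand is clear, and the job was handed in at about 18 s of the 54 s allowed.

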